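# Put the workshop markers and paint pots away in the gated locker

## Task

Put the workshop things away in the little marker locker: lift its latch bar, swing the gate wide open and pull the drawer right out, then stand every marker from the wooden stand in a drawer pocket of its own and put every paint pot into the drawer's open bin. Then push the drawer fully home and swing the gate shut so that the latch bar drops back behind its keeper. Leave the mug, the ribbon spool and the power strip alone.

Things in the scene. Friction and masses are not known exactly. Their poses are not given: they have to be found in the camera images.
- locker: Plywood marker locker fixed to the table, 270 mm wide (its y). Its front faces its own -x. Origin: on the table under the middle of the roof; the 6 mm roof (top at 156 mm) covers x from -50 to +50 mm; the bay in front of it (x -50 to -110 mm) is open above. The +y end carries the gate hinge, the -y end the latch keeper.
- gate_hinge (a point): Point on the vertical hinge axis of the gate, at 125 mm height. The gate is a slatted wooden panel 235 mm wide, 10 mm thick, from 20 to 135 mm above the table; shut, it runs from the hinge along the locker's -y in front of the bay.
- gate (a joint): Gate angle in rad: 0 shut, growing as the free end swings out to the locker's front (clockwise seen from above), stop at 1.9. Light friction, stays where left. While the bar lies behind the keeper the gate cannot open. The drawer needs about 1.45 or more to come fully out; gate and drawer block one another.
- latch (a joint): Steel latch bar (150 mm long, 14 mm high) pivoted at the middle of the gate's top rail, on its outer face. Angle in rad: 0 lying level (its own weight, 120 g, drops it there), growing to 0.35 as its free end is lifted. It must be at 0.12 or more to pass the keeper; 0.2 passes freely.
- keeper_top (a point): Top middle of the keeper, an upright steel plate at the locker's -y front corner, in front of the bar's nose; its top is 12 mm above the bar's lower edge. Its outer side is a ramp, on which a loose bar rides up by itself when the gate is swung shut, then drops behind the plate.
- latch_stud (a point): Point to grip on the upright steel stud of the latch bar: stud 14 mm in diameter, 53 mm tall, from 132 to 185 mm above the table; this point is on its axis, 17 mm below its top. It stands 105 mm from the bar's pivot and 220 mm from the gate hinge; lifting it by 24 mm turns the bar by 0.23 rad.
- drawer (a joint): How far the drawer is out, in m: 0 fully home, 0.18 at its stop; it slides along the locker's -x. Friction 1.2 N, stays where left.
- drawer_handle (a point): Point to grip on the drawer's handle, an upright wooden dowel 16 mm in diameter standing on the ledge at the drawer's front; its top is at 150 mm, this point on its axis 18 mm below the top. With the drawer home the dowel stands in the open bay 30 mm in front of the roof's edge, in line with the middle pocket.
- pocket0 (a point): Middle of drawer pocket 0 (three in a row along the locker's y, 40 mm apart): a square hole 30 x 30 mm from its floor at 12 mm to its mouth at 75 mm above the table, in a wooden block 80 mm deep. This point is on its axis at 76 mm, where the centre of a marker standing in it lies. Covered by the roof until the drawer is out. Axes as the locker's.
- pocket1 (a point): Middle of drawer pocket 1 (three in a row along the locker's y, 40 mm apart): a square hole 30 x 30 mm from its floor at 12 mm to its mouth at 75 mm above the table, in a wooden block 80 mm deep. This point is on its axis at 76 mm, where the centre of a marker standing in it lies. Covered by the roof until the drawer is out. Axes as the locker's.
- pocket2 (a point): Middle of drawer pocket 2 (three in a row along the locker's y, 40 mm apart): a square hole 30 x 30 mm from its floor at 12 mm to its mouth at 75 mm above the table, in a wooden block 80 mm deep. This point is on its axis at 76 mm, where the centre of a marker standing in it lies. Covered by the roof until the drawer is out. Axes as the locker's.
- bin (a point): Centre of the floor of the drawer's open bin, a tray on a raised block beside the pockets: 74 x 74 mm inside, floor 70 mm above the table, walls 12 mm high and 3 mm thick. Axes as the locker's. Covered by the roof until the drawer is out.
- stand: Fixed wooden marker stand 150 x 60 mm, 65 mm high, with three square wells 18 x 18 mm, 55 mm deep, in a row along its x, 46 mm apart, floor at 10 mm. Origin under its centre.
- marker0_center (a point): Centre of a white capped marker with a thin grey ring, a round stick 16 mm in diameter and 128 mm long, standing upright in the stand at first (centre 74 mm above the table, so its upper 73 mm is free); its z is its long axis. 30 g. It may be absent.
- marker1_center (a point): Centre of a white capped marker with a thin grey ring, a round stick 16 mm in diameter and 128 mm long, standing upright in the stand at first (centre 74 mm above the table, so its upper 73 mm is free); its z is its long axis. 30 g. It may be absent.
- marker2_center (a point): Centre of a white capped marker with a thin grey ring, a round stick 16 mm in diameter and 128 mm long, standing upright in the stand at first (centre 74 mm above the table, so its upper 73 mm is free); its z is its long axis. 30 g. It may be absent.
- pot0_center (a point): Centre (half-way up) of a small closed paint pot, a plain cylinder 32 mm across and 34 mm tall, white with a grey lid; z is its axis. 50 g, heavy below. It stands loose on the table. It may be absent.
- pot1_center (a point): Centre (half-way up) of a small closed paint pot, a plain cylinder 32 mm across and 34 mm tall, white with a grey lid; z is its axis. 50 g, heavy below. It stands loose on the table. It may be absent.
- mug: White mug, 82 mm across, 95 mm high, standing by; origin under its centre. Leave alone.
- spool: Flat white ribbon spool, 72 mm across, 22 mm high; origin under its centre. Leave alone.
- powerstrip: White power strip 50 x 220 x 35 mm; origin under its centre. Leave alone.

How it is judged:
By the outcome, as a careful person would: the job done as asked, in the order asked, and still so for the second after the job is handed in, with the robot touching nothing.
Of marker0, marker1, marker2 only 2 to 3 are there at a start; the rules pass over those that are not, and their reading is None.
Of pot0, pot1 only 1 to 2 are there at a start; the rules pass over those that are not, and their reading is None.
At some moment in a run one of pot0, pot1 may be knocked a few centimetres aside while the robot is not near it.
It also fails if it takes over 210 s, if anything falls off the work surface, if the arm or the gripper's body presses on something with over 40 N, if the wrist force passes 120 N, or if a joint passes its speed limit or range.

## Robot

A 6-joint arm with a two-finger parallel gripper is mounted at the origin on the work surface. World frame = base frame: x ahead of the robot, y to its left, z up, the work surface at z = 0. Lengths are in m, angles in rad, forces in N, time in s.
With the tool pointing down it reaches from about 0.375 to 0.9 m from the base axis. Payload 3.1 kg.
Tool frame: the origin (TCP) lies between the finger pads; the fingertips stand 8 mm ahead of it and the grasp point (between the pads) lies 11 mm behind it; z points along the fingers, y is the line along which they close (so a half turn about z gives the same grasp; the last joint's range is limited). The gripper opens to 87 mm and grips with 3 to 60 N. Pads are 19 mm wide; open, the fingers measure 117 mm over their backs; the gripper's body (75 mm by 190 mm) begins 51 mm behind the grasp point.
Start: joints at [-1.448, 0.527, 1.433, -0, 1.181, -0.178], TCP at [0.185, -0.597, 0.231] pointing down, gripper open.
Joint ranges: [-3.08, 3.08], [-0.75, 2.2], [0.22, 2.44], [-1.43, 4.57], [0, 2.65], [-2.85, 2.85]. Speed limits (rad/s): [2.79, 2.79, 3.14, 3.14, 3.14, 3.14].

## Interface

Orientations are given as a unit quaternion [x, y, z, w].
In Python, from rig import robot, vision, job gives the robot as it stands.
- The arm moves only by the shell command python3 -m handwheel 'ROWS' [OPENING] [FORCE]. ROWS is JSON, a list of rows, each a list of 4 numbers: the shift along the tool's x, y, z as a fraction of full scale, then the turn about the tool's z as a fraction of full scale. A call has 1 to 20 rows; each row is the pose to reach, as a shift and turn from the pose commanded when the call began, along the tool's axes at that moment, turning the shorter way round; what a row does not reach only later rows make up. Full scale, the value 1, is 300 mm for a shift and 2 pi rad for a turn. A row lasts 1/12 s, in which the tool goes at most 41.7 mm and 7.16 degrees, less where a joint would pass 70% of its speed; a pose out of reach is approached as far as the arm can. A call with a number of a shift or a turn outside -1 to 1 is refused whole. A call with a gripper value outside its range is refused whole. OPENING is the opening in per cent of the stroke, from 0 (shut) to 100 (fully open), set as the call begins (- or left out, the last holds). The fingers move at their own pace and stop on an object; FORCE is the grip in N (left out, the last holds). Time passes only in rows, so rows that repeat a pose let the fingers close. It gives the time, the measured TCP pose, the force, the opening and the grip force at its end, in the units of the state.
- robot.get_obs(): the state, without advancing time (a new reading comes with each control period).
- vision.camera(name): name is "scene" or "top"; returns a dict with "frame" (400x640x3 uint8, red, green, blue), "K" (3x3 intrinsics, pixels), "cam_to_world" (4x4, takes a point from camera to world coordinates). Camera axes: x right, y down, z forward; pixel columns grow to the right and rows downward; lengths in m; the calibration is good to about 2 mm. A picture is of the moment at which its call begins. There is no depth.
- job.hand_in(): hands the job in; it is judged then, once.
Trained networks look in the newest picture that a camera, given by its name, has taken for a name from the list of things; names that differ only in an ending like _2 or _b are one class to them, and where a whole thing is asked for, a point or a joint stands for the part that bears it (a point fixed in the world has none). Each returns a list of dicts, best first, with "conf" (0 to 1); they miss things now and then, are a little off and sometimes report something else, mostly with a low value. They report only what shows in the picture. A call takes as long as a camera call.
- vision.look_for(camera, label): "point" ([row, column] in pixels, amid what is visible of it).
- vision.outline_of(camera, label): "mask" (400x640 bool, what is visible of it) and "point" ([row, column] in pixels, amid what is visible of it).
The state is a dict: "time": time; "q": joint angles; "joint_velocities": joint speeds; "joint_torque": joint torques, N m; "position": TCP position; "tool_rot": TCP orientation; "ft_force": force on the tool from outside, world axes, zero at the start; "moment": the same for the moment, N m; "grip_width": finger opening in m; "grip_force": force on a finger pad.
Only numpy, scipy, OpenCV 4.12 (cv2) and the standard library are available. Lean on these libraries where they do the work, as an engineer would, in place of code of your own. Each camera call takes 0.05 s, during which the arm holds its last target. There are 200 camera calls.

## Working session

There is one attempt and no reset: what is moved stays moved. The work goes in short steps, Python scripts to look and compute and a shell command to move; the robot and the scene stay as the last step left them, time stands still between calls to the robot, and variables do not carry over. Pictures are saved under pics/ and viewed, at most 14 in all, crops included, and the job is handed in when it is done.

```bash
ls; mkdir -p pics
python3 - <<'E'
from rig import robot,vision,job
import cv2
o=robot.get_obs();print({k:(v if not hasattr(v,'round') else v) for k,v in o.items()})
for c in("scene","top"):
    r=vision.camera(c);cv2.imwrite(f"pics/{c}0.png",r["frame"][:,:,::-1]);print(c,r["K"],r["cam_to_world"])
    for l in["gate_hinge","keeper_top","latch_stud","drawer_handle","pocket0","bin","stand","marker0_center","pot0_center","mug","spool","powerstrip","locker","gate","latch"]:
        print(l,[( [round(float(x)) for x in d["point"]],round(d["conf"],2)) for d in vision.look_for(c,l)][:5])
E
```

```text
pics
{'time': 0.0, 'q': array([-1.44847556e+00,  5.28478687e-01,  1.43387104e+00,  8.77816598e-06,
        1.18135719e+00, -1.78499323e-01]), 'joint_velocities': array([7.80729394e-05, 1.43854201e-03, 3.94935772e-04, 1.38071146e-04,
       3.94083425e-04, 6.20184806e-04]), 'joint_torque': array([-5.16946620e-04, -4.40038097e+01, -1.76590472e+01,  6.30117743e-02,
        5.82283689e-02, -1.74608685e-04]), 'position': array([ 0.18513526, -0.59622976,  0.22957384]), 'tool_rot': array([ 9.88709417e-01,  1.49841823e-01,  3.37472615e-05, -1.05660158e-03]), 'ft_force': array([-0.07411352,  0.56947473, -0.03176724]), 'moment': array([-0.04618627, -0.04213505, -0.00388836]), 'grip_force': 0.0, 'grip_width': 0.08705515810267482}
scene [[401.44148352   0.         317.21904266]
 [  0.         401.44148352 205.98331453]
 [  0.           0.           1.        ]] [[-4.15746169e-01  6.50754369e-01 -6.35353346e-01  1.31888632e+00]
 [ 9.09479739e-01  2.96466119e-01 -2.91469457e-01  3.91530814e-01]
 [-1.31428179e-03 -6.99018305e-01 -7.15102567e-01  9.49833262e-01]
 [ 0.00000000e+00  0.00000000e+00  0.
[... 876 characters left out ...]
0.08997536]
 [ 0.02601489 -0.1147332  -0.99305565  1.25964245]
 [ 0.          0.          0.          1.        ]]
gate_hinge [([225, 454], 0.73), ([222, 474], 0.48)]
keeper_top [([272, 446], 0.52), ([226, 468], 0.44)]
latch_stud [([251, 457], 0.72)]
drawer_handle [([227, 471], 0.95), ([222, 228], 0.16)]
pocket0 [([222, 471], 0.84)]
bin [([223, 468], 0.69)]
stand [([233, 235], 0.97), ([223, 472], 0.26)]
marker0_center []
pot0_center [([209, 290], 0.43)]
mug [([138, 305], 0.95), ([226, 451], 0.57)]
spool [([146, 257], 0.65), ([225, 454], 0.25)]
powerstrip [([223, 165], 0.82)]
locker [([226, 476], 0.59)]
gate [([229, 453], 0.94), ([249, 297], 0.33), ([226, 477], 0.2)]
latch [([251, 458], 0.5)]
```

Run:
```python
import cv2,numpy as np
t=cv2.imread("pics/top0.png");s=cv2.imread("pics/scene0.png")
cv2.imwrite("pics/tc0.png",cv2.resize(t[100:310,140:520],None,fx=2.1,fy=2.1,interpolation=cv2.INTER_CUBIC))
cv2.imwrite("pics/sc0.png",cv2.resize(s[90:330,140:540],None,fx=2,fy=2,interpolation=cv2.INTER_CUBIC))
```

```text
(no output)
```

View pics/tc0.png

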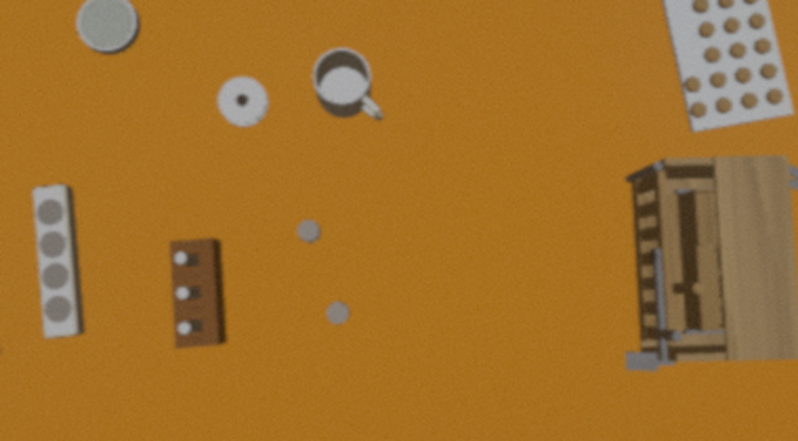

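View pics/sc0.png

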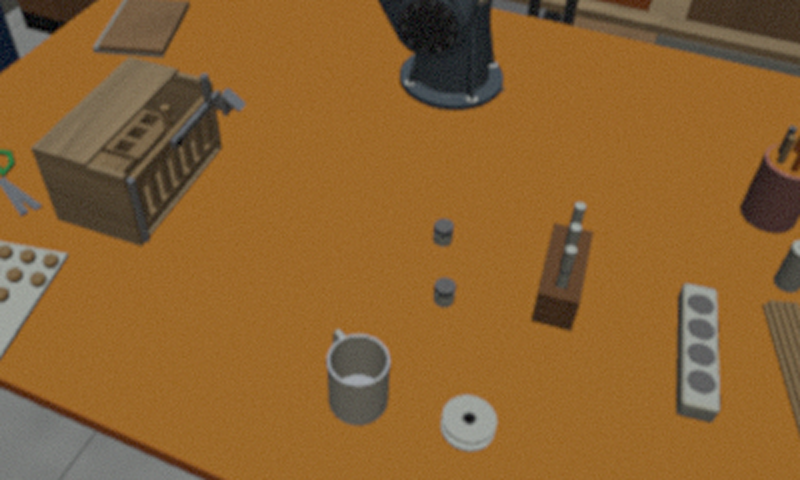

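The top view shows the locker on the right, with its front facing world +y, hinge at the far end (full-image row ~182, col ~447) and keeper at the near end (~272,446). There are three markers at (222,226), (239,227), (256,228) and two pots at (209,287), (249,300).

```bash
cat > h.py <<'E'
import numpy as np
from rig import robot,vision,job
from scipy.spatial.transform import Rotation as R
def cams():
    return {c:vision.camera(c) for c in("top","scene")}
def ray(r,p):  # p=[row,col]
    T=r["cam_to_world"];d=T[:3,:3]@np.linalg.inv(r["K"])@[p[1],p[0],1.];return T[:3,3],d/np.linalg.norm(d)
def atz(r,p,z):
    o,d=ray(r,p);return (o+d*(z-o[2])/d[2]).round(4)
def tri(r1,p1,r2,p2):
    A=0;b=0;rs=[ray(r1,p1),ray(r2,p2)]
    for o,d in rs:
        M=np.eye(3)-np.outer(d,d);A=A+M;b=b+M@o
    x=np.linalg.solve(A,b);return x.round(4),[round(float(np.linalg.norm(np.cross(x-o,d))),4) for o,d in rs]
def proj(r,x):
    T=r["cam_to_world"];c=T[:3,:3].T@(np.array(x)-T[:3,3]);u=r["K"]@c;return (u[[1,0]]/u[2]).round(1)
def go(x,y,z,yaw=None):
    """fractions to type: yaw = world angle of the tool x axis"""
    o=robot.get_obs();Rm=R.from_quat(o["tool_rot"]).as_matrix();cur=np.arctan2(Rm[1,0],Rm[0,0])
    s=Rm.T@(np.array([x,y,z])-o["position"])/.3
    t=0 if yaw is None else -(((yaw-cur)+np.pi)%(2*np.pi)-np.pi)/(2*np.pi)
    print("rows",s.round(4),round(t,4),"cur",o["position"].round(4),"yaw",round(float(cur),3),"t",o["time"],"w",round(o["grip_width"],4))
E
python3 - <<'E'
from h import *
c=cams();t,s=c["top"],c["scene"]
f=lambda x,y:(y/2.1+100-.26,x/2.1+140-.26)
g=lambda x,y:(y/2+90-.25,x/2+140-.25)
print("roof",[atz(t,f(*p),.156) for p in[(716,157),(726,358),(787,157),(797,358)]])
print("roof tri",tri(t,f(716,157),s,g(98,165)),tri(t,f(726,358),s,g(180,74)),tri(t,f(787,157),s,g(35,152)))
print("keeper",tri(t,f(642,361),s,g(232,100)),atz(t,f(642,361),.13))
print("hingetop",tri(t,f(634,178),s,g(134,180)),atz(t,f(645,172),.135))
print("bar",atz(t,f(657,250),.132),atz(t,f(665,358),.132))
print("bar scene",atz(s,g(175,143),.132),atz(s,g(222,103),.132),"stud",atz(s,g(205,80),.185))
print("handle",tri(t,f(697,288),s,g(166,108)),atz(t,f(697,288),.15))
for a,b in [((307,231),(445,287)),((337,313),(444,227))]:
    print("pot",tri(t,f(*a),s,g(*b)),atz(t,f(*a),.034),atz(s,g(*b),.034))
for a,b in [((180,258),(571,251)),((182,293),(576,229)),((184,328),(580,207))]:
    print("marker",tri(t,f(*a),s,g(*b)),atz(t,f(*a),.138),atz(s,g(*b),.138))
print("stand",[atz(t,f(*p),.065) for p in[(171,242),(216,240),(176,347),(222,344)]])
import cv2
for n in["latch_stud","latch","gate","marker0_center","pot0_center"]:
  for k in c:
    for d in vision.outline_of(k,n)[:4]:
        m=np.argwhere(d["mask"]);print(n,k,d["conf"],d["point"],m.min(0),m.max(0))
go(.3,-.4,.25,0)
E
```

```text
roof [array([ 0.6524, -0.3655,  0.156 ]), array([ 0.3869, -0.3718,  0.156 ]), array([ 0.6545, -0.462 ,  0.156 ]), array([ 0.3884, -0.4657,  0.156 ])]
roof tri (array([ 0.647 , -0.3544,  0.1578]), [0.0105, 0.0105]) (array([ 0.3854, -0.3717,  0.1499]), [0.0027, 0.0027]) (array([ 0.6541, -0.4624,  0.1487]), [0.0033, 0.0033])
keeper (array([ 0.3785, -0.2728,  0.1195]), [0.0001, 0.0001]) [ 0.3793 -0.2695  0.13  ]
hingetop (array([ 0.6315, -0.2741,  0.1367]), [0.0148, 0.0148]) [ 0.6331 -0.276   0.135 ]
bar [ 0.5274 -0.2916  0.132 ] [ 0.3838 -0.2998  0.132 ]
bar scene [ 0.5296 -0.2869  0.132 ] [ 0.407  -0.2738  0.132 ] stud [ 0.4237 -0.2886  0.185 ]
handle (array([ 0.4767, -0.3371,  0.1498]), [0.001, 0.001]) [ 0.4771 -0.338   0.15  ]
pot (array([0.5509, 0.1883, 0.0317]), [0.0006, 0.0006]) [0.5505 0.1888 0.034 ] [0.5531 0.1882 0.034 ]
pot (array([0.4329, 0.1424, 0.032 ]), [0.0003, 0.0003]) [0.433 0.142 0.034] [0.4347 0.1433 0.034 ]
marker (array([0.5042, 0.3473, 0.1359]), [0.0001, 0.0001]) [0.5041 0.3469 0.138 ] [0.5064 0.3473 0.138 ]
marker (array([0.4581, 0.3429, 0.1349]), [0.0002, 0.0002]
[... 556 characters left out ...]
atch scene 0.64 [223.4, 422.8] [213 419] [233 428]
latch scene 0.61 [142.5, 238.4] [126 226] [162 250]
gate top 0.89 [226.5, 453.1] [181 442] [271 464]
gate scene 0.81 [165.3, 227.0] [126 205] [203 250]
gate scene 0.21 [161.0, 203.7] [142 187] [176 227]
marker0_center top 0.68 [138.9, 304.4] [123 289] [156 322]
marker0_center top 0.54 [259.8, 232.9] [251 225] [259 236]
marker0_center scene 0.42 [194.5, 427.9] [191 426] [200 432]
marker0_center scene 0.22 [162.0, 205.9] [118 156] [211 261]
pot0_center top 0.64 [224.6, 453.4] [181 442] [270 463]
pot0_center scene 0.27 [207.1, 425.8] [201 423] [212 430]
rows [ 0.56   -0.5135 -0.0648] 0.0479 cur [ 0.1852 -0.5969  0.2306] yaw 0.301 t 2.2 w 0.0871
```

Run:
```python
import cv2,numpy as np
t=cv2.imread("pics/top0.png");s=cv2.imread("pics/scene0.png")
a=cv2.resize(t[175:280,435:485],None,fx=5.7,fy=5.7,interpolation=cv2.INTER_CUBIC)
b=cv2.resize(s[120:215,195:265],None,fx=6.3,fy=6.3,interpolation=cv2.INTER_CUBIC)
b=b[:598];a=a[:598]
print(a.shape,b.shape)
cv2.imwrite("pics/z0.png",np.hstack([a,b])[:, :800])
```

```text
(598, 285, 3) (598, 441, 3)
```

View pics/z0.png

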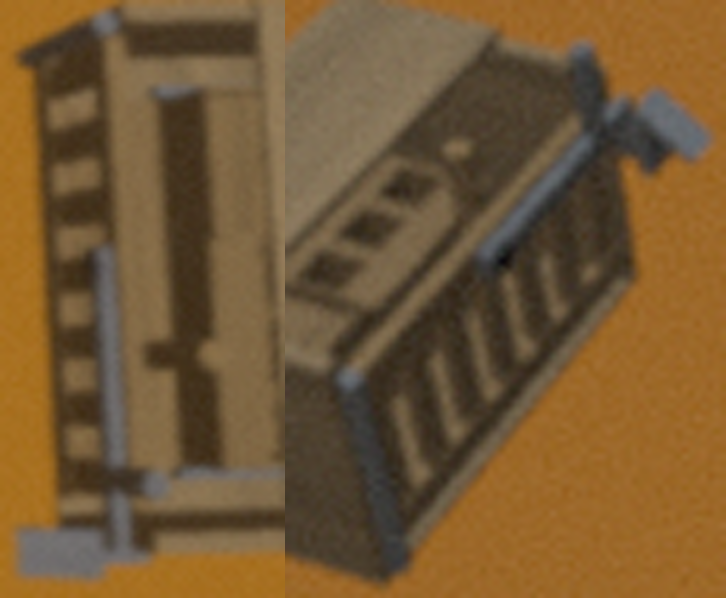

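Run:
```python
from h import *
c=cams();t,s=c["top"],c["scene"]
print("stud",tri(t,(259.7,461.6),s,(127.2,241.7)),atz(t,(259.7,461.8),.183),atz(s,(127.2,241.7),.183))
print("hinge",tri(t,(178.1,453.4),s,(179.6,204.6)))
print("handle",tri(t,(237,471.5),s,(143.4,222)))
print("pocket holes scene @.075",[atz(s,(120+y/6.3-.4,195+(x-285)/6.3-.4),.075) for x,y in[(323,270),(367,228),(408,188)]])
go(.411,-.285,.25,0)
```

```text
stud (array([ 0.4157, -0.295 ,  0.188 ]), [0.0001, 0.0001]) [ 0.4155 -0.2973  0.183 ] [ 0.4098 -0.2997  0.183 ]
hinge (array([ 0.6421, -0.2915,  0.1436]), [0.0006, 0.0006])
handle (array([ 0.477 , -0.3379,  0.1507]), [0.0005, 0.0005])
pocket holes scene @.075 [array([ 0.5177, -0.4132,  0.075 ]), array([ 0.4777, -0.4129,  0.075 ]), array([ 0.4385, -0.413 ,  0.075 ])]
rows [ 1.0269 -0.7701 -0.0648] 0.0479 cur [ 0.1852 -0.5969  0.2306] yaw 0.301 t 2.3 w 0.0868
```

```bash
python3 -m handwheel '[[0.51,-0.38,-0.1,0.048],[0.51,-0.38,-0.1,0.048],[0.51,-0.38,-0.1,0.048],[0.51,-0.38,-0.1,0.048],[0.51,-0.38,-0.1,0.048],[0.51,-0.38,-0.1,0.048],[0.51,-0.38,-0.1,0.048]]' 100 20; python3 -c "
from h import *
go(.414,-.296,.20,0)"
```

```text
time: 2.88
position: [0.2984, -0.4419, 0.2612]
tool_rot: [1.0, 0.001, 0.0, 0.001]
ft_force: [-0.1, -0.9, -1.1]
grip_width: 0.0871
grip_force: 0.0
rows [ 0.3863 -0.4857  0.2033] 0.0003 cur [ 0.2984 -0.4419  0.2612] yaw 0.002 t 2.8833 w 0.0871
```

```bash
python3 -m handwheel '[[0.386,-0.486,0,0],[0.386,-0.486,0,0],[0.386,-0.486,0,0],[0.386,-0.486,0,0],[0.386,-0.486,0.1,0],[0.386,-0.486,0.2,0],[0.386,-0.486,0.2,0],[0.386,-0.486,0.2,0]]' 70 20
python3 - <<'E'
from h import *
import cv2
c=cams()
print(tri(c["top"],(259.7,461.6),c["scene"],(127.2,241.7)))
a=c["top"]["frame"][175:280,430:500];b=c["scene"]["frame"][90:215,180:280]
a=cv2.resize(a,None,fx=5.6,fy=5.6);b=cv2.resize(b,None,fx=4,fy=4)
b=np.vstack([b,np.zeros((588-500,400,3),np.uint8)])
cv2.imwrite("pics/z1.png",np.hstack([a,b])[:,:,::-1]);go(.414,-.296,.157,0)
E
```

```text
time: 3.55
position: [0.4127, -0.2975, 0.1994]
tool_rot: [1.0, -0.001, -0.001, -0.001]
ft_force: [0.4, -0.2, 0.5]
grip_width: 0.0611
grip_force: 0.0
(array([ 0.4157, -0.295 ,  0.188 ]), [0.0001, 0.0001])
rows [ 0.0007 -0.011   0.1484] -0.0004 cur [ 0.4137 -0.2992  0.2015] yaw -0.003 t 3.65 w 0.0612
```

View pics/z1.png

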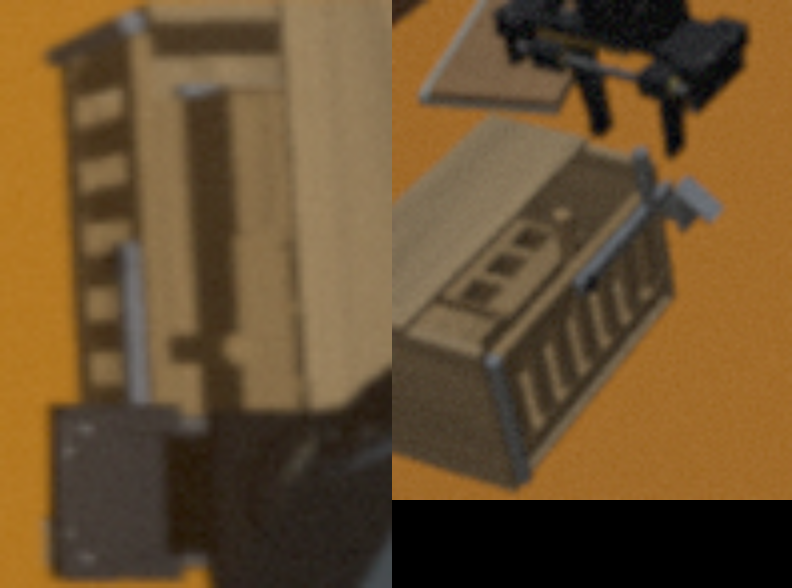

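The scene crop shows the two fingertips (600,130) and (672,150) straddling the stud top at (642,152).

```bash
python3 -m handwheel '[[0.003,-0.005,0.05,0],[0.003,-0.005,0.1,0],[0.003,-0.005,0.14,0],[0.003,-0.005,0.14,0],[0.003,-0.005,0.14,0]]' ; python3 -m handwheel '[[0,0,0,0],[0,0,0,0],[0,0,0,0],[0,0,0,0],[0,0,0,0],[0,0,0,0],[0,0,0,0],[0,0,0,0]]' 0 15
```

```text
time: 4.07
position: [0.4145, -0.2971, 0.1596]
tool_rot: [1.0, -0.001, 0.001, 0.001]
ft_force: [0.9, 0.4, 0.3]
grip_width: 0.0611
grip_force: 0.0
time: 4.73
position: [0.4144, -0.2955, 0.1586]
tool_rot: [1.0, -0.0, 0.0, 0.0]
ft_force: [0.1, -0.3, 1.2]
grip_width: 0.016
grip_force: 0.0
```

```bash
python3 -m handwheel '[[0,0,0,0],[0,0,0,0],[0,0,0,0]]' 0 20;python3 -m handwheel '[[0,0,-0.02,0],[0,0,-0.04,0],[0,0,-0.06,0],[0,0,-0.08,0],[0,0,-0.09,0],[0,0,-0.09,0]]'
```

```text
time: 4.98
position: [0.4144, -0.2955, 0.1585]
tool_rot: [1.0, -0.0, 0.0, -0.0]
ft_force: [-0.6, -0.1, 1.4]
grip_width: 0.013
grip_force: 20.0
time: 5.48
position: [0.4211, -0.2977, 0.1863]
tool_rot: [1.0, -0.002, 0.008, 0.003]
ft_force: [16.5, -0.9, -14.7]
grip_width: 0.013
grip_force: 19.9
```

```bash
python3 -m handwheel '[[0.025,0,0,0],[0.047,0,0,0],[0.047,0,0,0],[0.049,-0.035,0,0.008],[0.051,-0.071,0,0.016],[0.055,-0.105,0,0.024],[0.059,-0.139,0,0.032],[0.067,-0.173,0,0.04],[0.075,-0.207,0,0.048],[0.075,-0.207,0,0.048]]'; python3 -c "
from h import *
go(.423,-.2296,.159)"
```

```text
time: 6.32
position: [0.4337, -0.2295, 0.1852]
tool_rot: [0.989, -0.15, -0.004, -0.002]
ft_force: [-5.2, 3.0, 4.0]
grip_width: 0.0135
grip_force: 20.0
rows [-0.0333  0.0112  0.0877] 0 cur [ 0.4337 -0.2295  0.1852] yaw -0.302 t 6.3167 w 0.0135
```

```bash
python3 -m handwheel '[[-0.02,0,0.03,0],[-0.035,0,0.06,0],[-0.045,0,0.088,0],[-0.045,0,0.088,0]]'; python3 -c "
from h import *
o=robot.get_obs();Rm=R.from_quat(o['tool_rot']).as_matrix();H=np.array([.637,-.29,0])
v=o['position']-H;v[2]=0;r=np.hypot(v[0],v[1]);b=np.arctan2(v[1],-v[0]);print(r,b)
for f in np.arange(.15,1.4,.15):
    a=b+f;d=Rm.T@(H+r*np.array([-np.cos(a),np.sin(a),0])-H-v)/.3;print(round(f,2),d.round(3),round(min(f,.95)/6.283,3))
"
```

```text
time: 6.65
position: [0.4218, -0.228, 0.1591]
tool_rot: [0.989, -0.15, -0.003, -0.001]
ft_force: [-4.6, 1.6, 4.0]
grip_width: 0.0134
grip_force: 20.0
0.22398857646414233 0.28060149863708794
0.15 [ 0.006 -0.112  0.   ] 0.024
0.3 [ 0.029 -0.221  0.   ] 0.048
0.45 [ 0.067 -0.326  0.   ] 0.072
0.6 [ 0.121 -0.424 -0.   ] 0.095
0.75 [ 0.19  -0.513 -0.   ] 0.119
0.9 [ 0.27  -0.591 -0.001] 0.143
1.05 [ 0.361 -0.655 -0.001] 0.151
1.2 [ 0.461 -0.706 -0.002] 0.151
1.35 [ 0.568 -0.741 -0.002] 0.151
```

```bash
python3 -m handwheel '[[0.003,-0.056,0,0.012],[0.006,-0.112,0,0.024],[0.017,-0.167,0,0.036],[0.029,-0.221,0,0.048],[0.047,-0.274,0,0.06],[0.067,-0.326,0,0.072],[0.093,-0.376,0,0.084],[0.121,-0.424,0,0.095],[0.155,-0.47,0,0.107],[0.19,-0.513,0,0.119],[0.229,-0.553,0,0.131],[0.27,-0.591,0,0.143],[0.314,-0.624,0,0.147],[0.361,-0.655,0,0.151],[0.41,-0.682,0,0.151],[0.461,-0.706,0,0.151],[0.514,-0.725,0,0.151],[0.568,-0.741,0,0.151],[0.568,-0.741,0,0.151]]'
```

```text
time: 8.23
position: [0.6559, -0.0727, 0.1591]
tool_rot: [0.811, -0.585, 0.003, 0.002]
ft_force: [-1.5, -10.4, -0.8]
grip_width: 0.0136
grip_force: 20.0
```

```bash
python3 -m handwheel '[[0,0,0,0],[0,0,0,0],[0,0,0,0],[0,0,0,0],[0,0,-0.1,0],[0,0,-0.2,0],[0,0,-0.3,0],[0,0,-0.3,0]]' 70
python3 - <<'E'
from h import *
import cv2
c=cams();cv2.imwrite("pics/t2.png",cv2.resize(c["top"]["frame"][150:300,380:500],None,fx=4,fy=4)[:,:,::-1])
go(.477,-.338,.25,-1.57)
go(.477,-.338,.25,1.57)
E
```

```text
time: 8.9
position: [0.6565, -0.0682, 0.2565]
tool_rot: [0.811, -0.585, 0.006, -0.002]
ft_force: [0.4, -1.8, 1.5]
grip_width: 0.0571
grip_force: 0.0
rows [0.6704 0.8421 0.0024] 0.0508 cur [ 0.6535 -0.0676  0.2511] yaw -1.251 t 9.0 w 0.0596
rows [0.6704 0.8421 0.0024] -0.4489 cur [ 0.6535 -0.0676  0.2511] yaw -1.251 t 9.0 w 0.0596
```

View pics/t2.png

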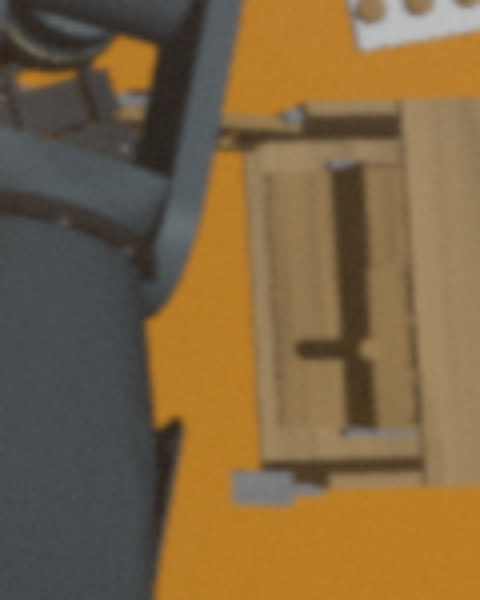

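The gate is wide open, its panel pointing left from the hinge at (290,115), and the drawer handle's top sits at (370,348) of the crop.

```bash
python3 -m handwheel '[[0.67,0.842,0,-0.449],[0.67,0.842,0,-0.449],[0.67,0.842,0,-0.449],[0.67,0.842,0,-0.449],[0.67,0.842,0,-0.449],[0.67,0.842,0,-0.449],[0.67,0.842,0,-0.449],[0.67,0.842,0,-0.449],[0.67,0.842,0,-0.449],[0.67,0.842,0,-0.449],[0.67,0.842,0,-0.449],[0.67,0.842,0,-0.449],[0.67,0.842,0,-0.449],[0.67,0.842,0,-0.449],[0.67,0.842,0,-0.449],[0.67,0.842,0,-0.449],[0.67,0.842,0,-0.449],[0.67,0.842,0,-0.449],[0.67,0.842,0,-0.449],[0.67,0.842,0,-0.449]]' 60; python3 -c "
from h import *
go(.477,-.338,.121,1.5708)"
```

```text
time: 10.67
position: [0.4753, -0.3368, 0.2473]
tool_rot: [0.825, 0.565, -0.0, -0.002]
ft_force: [0.2, -0.0, -0.1]
grip_width: 0.0525
grip_force: 0.0
rows [-0.0025  0.0082  0.4209] -0.0591 cur [ 0.4753 -0.3368  0.2473] yaw 1.2 t 10.6667 w 0.0525
```

```bash
python3 -m handwheel '[[-0.003,0.006,0,-0.063],[-0.003,0.006,0,-0.063],[-0.003,0.006,0,-0.063],[-0.003,0.006,0.1,-0.063],[-0.003,0.006,0.2,-0.063],[-0.003,0.006,0.3,-0.063],[-0.003,0.006,0.36,-0.063],[-0.003,0.006,0.42,-0.063],[-0.003,0.006,0.42,-0.063]]';  python3 -m handwheel '[[0,0,0,0],[0,0,0,0],[0,0,0,0],[0,0,0,0],[0,0,0,0],[0,0,0,0],[0,0,0,0],[0,0,0,0],[0,0,0,0]]' 0 20; python3 -c "
from h import *
go(.4727,-.158,.121,1.595)"
```

```text
time: 11.42
position: [0.4745, -0.3362, 0.118]
tool_rot: [0.701, 0.714, 0.0, -0.006]
ft_force: [-1.6, 0.5, -0.6]
grip_width: 0.0522
grip_force: 0.0
time: 12.17
position: [0.4769, -0.3397, 0.1238]
tool_rot: [0.7, 0.714, -0.0, -0.0]
ft_force: [-4.3, -0.3, 6.1]
grip_width: 0.0156
grip_force: 20.0
rows [ 0.6058 -0.0027  0.0092] -0.0009 cur [ 0.4769 -0.3397  0.1238] yaw 1.59 t 12.1667 w 0.0156
```

```bash
python3 -m handwheel '[[0.04,0,0,0],[0.08,0,0,0],[0.12,0,0,0],[0.16,0,0,0],[0.2,0,0,0],[0.24,0,0,0],[0.28,0,0,0],[0.32,0,0,0],[0.36,0,0,0],[0.4,0,0,0],[0.44,0,0,0],[0.48,0,0,0],[0.52,0,0,0],[0.56,0,0,0],[0.59,0,0,0],[0.61,0,0,0],[0.61,0,0,0]]'
```

```text
time: 13.58
position: [0.4697, -0.1596, 0.1237]
tool_rot: [0.698, 0.716, -0.006, -0.001]
ft_force: [-16.8, -15.7, 9.2]
grip_width: 0.0148
grip_force: 20.0
```

```bash
python3 -m handwheel '[[0.6,0,0,0],[0.6,0,0,0],[0.6,0,0,0],[0.6,0,0,0],[0.6,0,-0.1,0],[0.6,0,-0.2,0],[0.6,0,-0.4,0],[0.6,0,-0.4,0]]' 60 2>&1 | tail -3; echo note: first row shifts again
```

```text
ft_force: [0.8, -1.1, -0.3]
grip_width: 0.0512
grip_force: 0.0
note: first row shifts again
```

I typed that lift wrongly: rows count from the pose at the start of each call, so the 0.6 pulled the gripper forward again while the fingers were still opening. I'll check what that did.

Run:
```python
from h import *
import cv2
c=cams();go(.46,.34,.3,1.57)
a=cv2.resize(c["top"]["frame"][150:300,350:490],None,fx=3.6,fy=3.6);b=cv2.resize(c["scene"]["frame"][110:245,180:280],None,fx=4,fy=4)
cv2.imwrite("pics/z3.png",np.hstack([a[:540],b[:540]])[:,:800,::-1]);print(a.shape,b.shape)
for k in c:
  for n in["bin","pocket0","drawer_handle","latch_stud"]:
    print(k,n,[(np.round(d["point"],1).tolist(),round(d["conf"],2)) for d in vision.look_for(k,n)][:4])
```

```text
rows [ 1.0556 -0.0249 -0.1785] 0.0031 cur [0.474  0.0235 0.2469] yaw 1.59 t 14.35 w 0.0513
(540, 504, 3) (540, 400, 3)
top bin [([226.2, 414.8], 0.66)]
top pocket0 [([223.1, 415.8], 0.75), ([250.0, 301.2], 0.39)]
top drawer_handle [([227.7, 414.9], 0.88)]
top latch_stud [([175.0, 387.2], 0.55)]
scene bin [([181.8, 260.9], 0.62)]
scene pocket0 [([179.8, 259.5], 0.69)]
scene drawer_handle [([178.2, 257.6], 0.55)]
scene latch_stud [([201.5, 259.8], 0.79)]
```

View pics/z3.png

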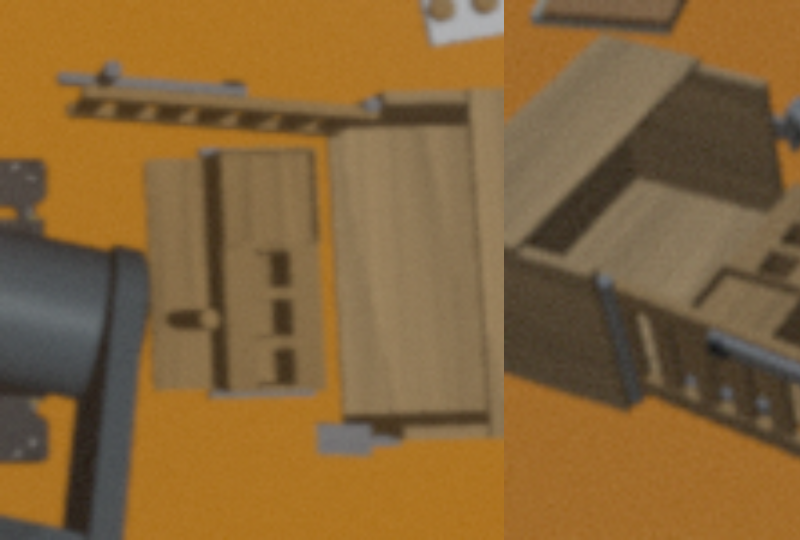

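Run:
```python
from h import *
c=cams();t=c["top"];s=c["scene"]
f=lambda x,y:(y/3.6+150-.36,x/3.6+350-.36)
print("handle",atz(t,f(210,318),.15))
print("pockets",[atz(t,f(x,y),.075) for x,y in[(272,268),(274,317),(275,366)]])
print("block corners",[atz(t,f(x,y),.075) for x,y in[(318,247),(325,388),(228,392)]])
print("bin",atz(t,f(268,198),.08),[atz(t,f(x,y),.082) for x,y in[(315,150),(219,151),(318,245)]])
import cv2
b=cv2.resize(s["frame"][150:240,220:320],None,fx=6,fy=6);cv2.imwrite("pics/s4.png",b[:,:,::-1])
```

```text
handle [ 0.4709 -0.16    0.15  ]
pockets [array([ 0.5133, -0.2285,  0.075 ]), array([ 0.4731, -0.2298,  0.075 ]), array([ 0.4332, -0.2302,  0.075 ])]
block corners [array([ 0.5314, -0.267 ,  0.075 ]), array([ 0.4161, -0.2712,  0.075 ]), array([ 0.4115, -0.1914,  0.075 ])]
bin [ 0.5707 -0.2244  0.08  ] [array([ 0.6113, -0.2635,  0.082 ]), array([ 0.6087, -0.1835,  0.082 ]), array([ 0.5326, -0.2649,  0.082 ])]
```

View pics/s4.png

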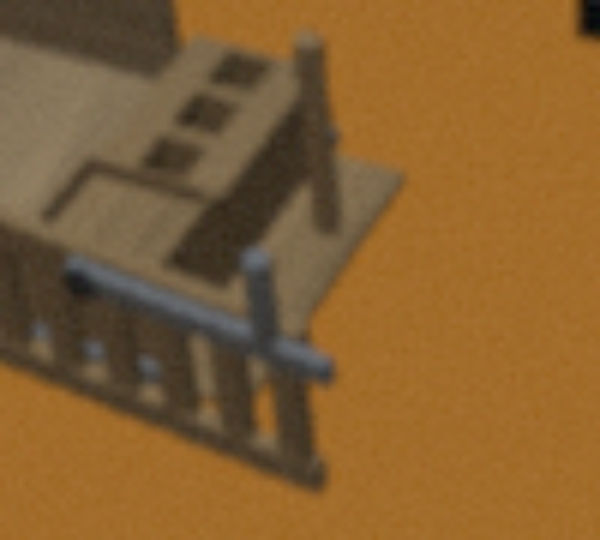

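The scene crop shows the three pocket mouths at (168,157), (204,115), (240,73), the handle top at (310,42) and the stud top at (256,256).

Run:
```python
from h import *
c=cams();t=c["top"];s=c["scene"]
f=lambda x,y:(y/3.6+150-.36,x/3.6+350-.36)
g=lambda x,y:(y/6+150-.42,x/6+220-.42)
for n,a,b in[("p",(272,268),(168,157)),("p",(274,317),(204,115)),("p",(275,366),(240,73)),("handle",(210,318),(310,42)),("stud",(110,71),(256,256))]:print(n,tri(t,f(*a),s,g(*b)),atz(s,g(*b),.075))
go(.505,.348,.30,1.57);go(.505,.348,.122,1.57)
```

```text
p (array([ 0.5134, -0.2281,  0.0787]), [0.0006, 0.0006]) [ 0.5101 -0.2314  0.075 ]
p (array([ 0.4733, -0.2297,  0.0772]), [0.0005, 0.0005]) [ 0.4713 -0.2318  0.075 ]
p (array([ 0.4335, -0.2299,  0.0774]), [0.0004, 0.0004]) [ 0.431  -0.2321  0.075 ]
handle (array([ 0.4704, -0.1588,  0.1506]), [0.0011, 0.0011]) [ 0.3899 -0.2095  0.075 ]
stud (array([ 0.6556, -0.0776,  0.1871]), [0.0012, 0.0012]) [ 0.5584 -0.148   0.075 ]
rows [ 1.0802  0.1335 -0.1908] 0.003 cur [0.4708 0.0233 0.2427] yaw 1.589 t 14.95 w 0.0522
rows [1.0801 0.134  0.4025] 0.003 cur [0.4708 0.0233 0.2427] yaw 1.589 t 14.95 w 0.0522
```

```bash
python3 -m handwheel '[[1,0.134,-0.1,0.253],[1,0.134,-0.1,0.253],[1,0.134,-0.1,0.253],[1,0.134,-0.1,0.253],[1,0.134,-0.1,0.253],[1,0.134,-0.1,0.253],[1,0.134,-0.1,0.253],[1,0.134,-0.1,0.253],[1,0.134,-0.1,0.253],[1,0.134,-0.1,0.253],[1,0.134,-0.1,0.253],[1,0.134,-0.1,0.253],[1,0.134,-0.1,0.253],[1,0.134,-0.1,0.253],[1,0.134,-0.1,0.253]]' 60 15; python3 -c "
from h import *
go(.505,.347,.104,0)"
```

```text
time: 16.2
position: [0.5055, 0.324, 0.2728]
tool_rot: [1.0, -0.001, -0.0, 0.0]
ft_force: [-0.6, 0.5, -0.2]
grip_width: 0.052
grip_force: 0.0
rows [-0.0014 -0.0766  0.5628] -0.0002 cur [0.5055 0.324  0.2728] yaw -0.001 t 16.2 w 0.052
```

```bash
python3 -m handwheel '[[0,-0.077,0,0],[0,-0.077,0.1,0],[0,-0.077,0.2,0],[0,-0.077,0.3,0],[0,-0.077,0.4,0],[0,-0.077,0.48,0],[0,-0.077,0.56,0],[0,-0.077,0.56,0]]'; python3 -m handwheel '[[0,0,0,0],[0,0,0,0],[0,0,0,0],[0,0,0,0],[0,0,0,0],[0,0,0,0],[0,0,0,0],[0,0,0,0]]' 0 15; python3 -m handwheel '[[0,0,-0.1,0],[0,0,-0.2,0],[0,0,-0.3,0],[0,0,-0.4,0],[0,0,-0.5,0],[0,0,-0.63,0],[0,0,-0.63,0]]'; python3 -c "
from h import *
go(.5125,-.232,.29,0)"
```

```text
time: 16.87
position: [0.5022, 0.3454, 0.1002]
tool_rot: [1.0, 0.001, -0.005, 0.002]
ft_force: [-0.8, -0.5, -0.5]
grip_width: 0.0524
grip_force: 0.0
time: 17.53
position: [0.506, 0.3473, 0.1059]
tool_rot: [1.0, -0.0, 0.001, -0.0]
ft_force: [-0.2, 0.2, 3.7]
grip_width: 0.0153
grip_force: 15.0
time: 18.12
position: [0.5095, 0.3491, 0.3026]
tool_rot: [1.0, -0.0, 0.007, -0.003]
ft_force: [2.0, -0.2, 1.1]
grip_width: 0.0155
grip_force: 15.0
rows [0.0099 1.9371 0.0293] -0.0 cur [0.5095 0.3491 0.3026] yaw -0.0 t 18.1167 w 0.0155
```

```bash
python3 -m handwheel '[[0.01,0.97,0,0],[0.01,0.97,0,0],[0.01,0.97,0,0],[0.01,0.97,0,0],[0.01,0.97,0,0],[0.01,0.97,0,0],[0.01,0.97,0,0],[0.01,0.97,0,0]]'; python3 -m handwheel '[[0.01,0.96,0,0],[0.01,0.96,0,0],[0.01,0.96,0,0],[0.01,0.96,0,0],[0.01,0.96,0,0],[0.01,0.96,0,0],[0.01,0.96,0,0],[0.01,0.96,0,0],[0.01,0.96,0,0]]'
python3 - <<'E'
from h import *
import cv2
c=cams();go(.5125,-.232,.107,0)
a=cv2.resize(c["scene"]["frame"][100:240,200:320],None,fx=4,fy=4);b=cv2.resize(c["top"]["frame"][190:290,380:460],None,fx=4,fy=4)
b=np.vstack([b,np.zeros((160,320,3),np.uint8)])
cv2.imwrite("pics/z5.png",np.hstack([a,b])[:,:,::-1])
E
```

```text
time: 18.78
position: [0.5089, 0.0494, 0.2941]
tool_rot: [1.0, -0.004, 0.0, 0.002]
ft_force: [0.4, 0.4, -0.2]
grip_width: 0.0157
grip_force: 15.0
time: 19.53
position: [0.5113, -0.2335, 0.2936]
tool_rot: [1.0, -0.002, -0.0, -0.0]
ft_force: [0.4, 0.9, -0.5]
grip_width: 0.0153
grip_force: 15.0
rows [0.0056 0.0052 0.6222] -0.0001 cur [ 0.511  -0.2307  0.2937] yaw -0.0 t 19.6333 w 0.0156
```

View pics/z5.png

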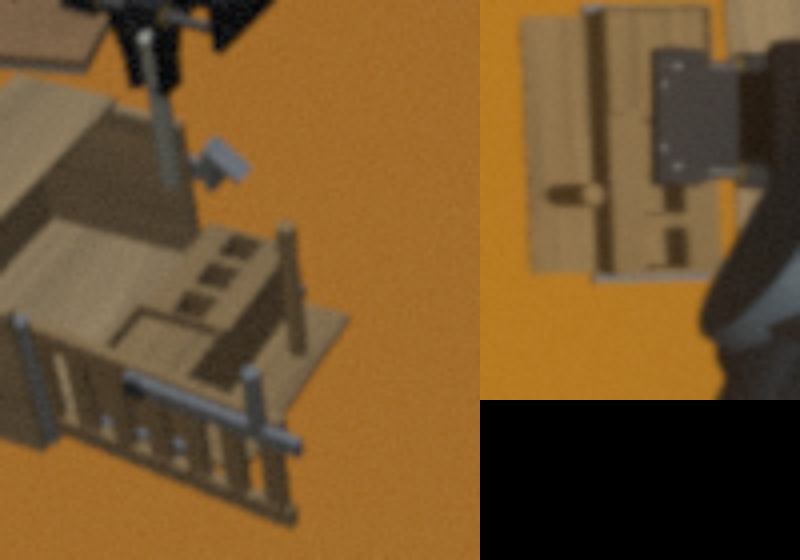

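The marker hangs from the gripper, its lower end at crop (174,182), above the first pocket (195,303).

Run:
```python
from h import *
s=vision.camera("scene")
for z in(.325,.197):print(proj(s,(.511,-.231,z)))
print((100+38/4,200+147/4),(100+183/4,200+174/4))
```

```text
[109.8 236.5]
[146.1 242.6]
(109.5, 236.75) (145.75, 243.5)
```

Upright and where expected. Lowering it.

```bash
python3 -m handwheel '[[0.005,0.003,0.1,0],[0.005,0.003,0.2,0],[0.005,0.003,0.3,0],[0.005,0.003,0.38,0],[0.005,0.003,0.44,0],[0.005,0.003,0.5,0],[0.005,0.003,0.55,0],[0.005,0.003,0.59,0],[0.005,0.003,0.615,0],[0.005,0.003,0.615,0]]'; python3 -m handwheel '[[0,0,0,0],[0,0,0,0],[0,0,0,0],[0,0,-0.15,0],[0,0,-0.3,0],[0,0,-0.45,0],[0,0,-0.6,0],[0,0,-0.6,0]]' 50;  python3 -c "
from h import *
go(.459,.3427,.29,0)"
```

```text
time: 20.52
position: [0.5127, -0.2309, 0.1088]
tool_rot: [1.0, 0.001, -0.001, -0.001]
ft_force: [-0.3, -1.1, -0.1]
grip_width: 0.0155
grip_force: 15.0
time: 21.18
position: [0.5156, -0.2346, 0.2974]
tool_rot: [1.0, -0.0, 0.006, 0.004]
ft_force: [0.4, -0.1, 0.9]
grip_width: 0.0431
grip_force: 0.0
rows [-0.1896 -1.9244  0.0075] -0.0001 cur [ 0.5156 -0.2346  0.2974] yaw -0.0 t 21.1833 w 0.0431
```

```bash
python3 -m handwheel '[[-0.09,-0.957,0,0],[-0.09,-0.957,0,0],[-0.09,-0.957,0,0],[-0.09,-0.957,0,0],[-0.09,-0.957,0,0],[-0.09,-0.957,0,0],[-0.09,-0.957,0,0],[-0.09,-0.957,0,0]]' 60; python3 -m handwheel '[[-0.089,-0.957,0,0],[-0.089,-0.957,0,0],[-0.089,-0.957,0,0],[-0.089,-0.957,0,0],[-0.089,-0.957,0,0],[-0.089,-0.957,0,0],[-0.089,-0.957,0,0],[-0.089,-0.957,0,0],[-0.089,-0.957,0,0]]'
python3 - <<'E'
from h import *
import cv2
c=cams();go(.459,.3427,.104,0)
s,t=c["scene"],c["top"]
a=cv2.resize(s["frame"][120:260,200:440],None,fx=3.3,fy=3.3)
cv2.imwrite("pics/z6.png",a[:,:,::-1])
E
```

```text
time: 21.85
position: [0.4838, 0.0605, 0.2904]
tool_rot: [1.0, 0.003, -0.0, -0.002]
ft_force: [-0.4, -0.2, 0.8]
grip_width: 0.052
grip_force: 0.0
time: 22.6
position: [0.459, 0.3429, 0.29]
tool_rot: [1.0, 0.002, 0.0, 0.0]
ft_force: [0.4, -0.2, -0.7]
grip_width: 0.0522
grip_force: 0.0
rows [-0.0013 -0.0075  0.6194] -0.0001 cur [0.4594 0.3406 0.2898] yaw -0.001 t 22.7 w 0.0526
```

View pics/z6.png

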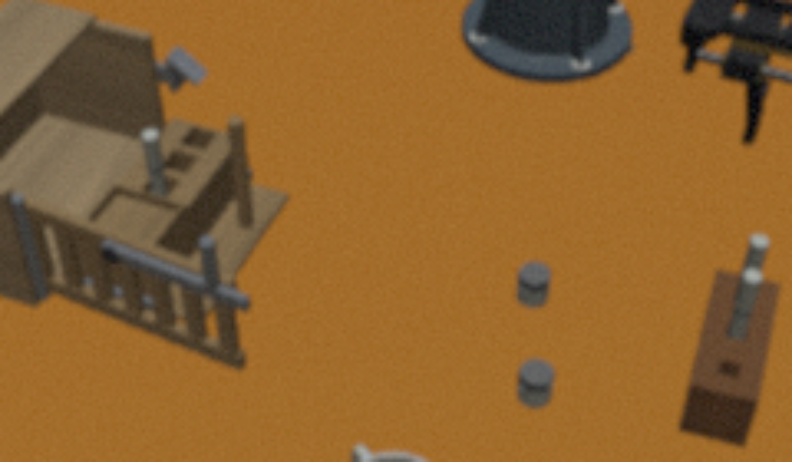

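The first marker stands in the first pocket (top at (150,135)). Two markers are left in the stand, and both pots are in place.

```bash
python3 -m handwheel '[[0,-0.003,0.1,0],[0,-0.003,0.2,0],[0,-0.003,0.3,0],[0,-0.003,0.4,0],[0,-0.003,0.5,0],[0,-0.003,0.56,0],[0,-0.003,0.62,0],[0,-0.003,0.62,0]]'; python3 -m handwheel '[[0,0,0,0],[0,0,0,0],[0,0,0,0],[0,0,0,0],[0,0,0,0],[0,0,0,0],[0,0,0,0],[0,0,0,0]]' 0 15; python3 -m handwheel '[[0,0,-0.1,0],[0,0,-0.2,0],[0,0,-0.3,0],[0,0,-0.4,0],[0,0,-0.5,0],[0,0,-0.62,0],[0,0,-0.62,0]]'; python3 -m handwheel '[[0.023,0.959,0,0],[0.023,0.959,0,0],[0.023,0.959,0,0],[0.023,0.959,0,0],[0.023,0.959,0,0],[0.023,0.959,0,0],[0.023,0.959,0,0],[0.023,0.959,0,0]]'; python3 -m handwheel '[[0.023,0.959,0,0],[0.023,0.959,0,0],[0.023,0.959,0,0],[0.023,0.959,0,0],[0.023,0.959,0,0],[0.023,0.959,0,0],[0.023,0.959,0,0],[0.023,0.959,0,0],[0.023,0.959,0,0]]';python3 - <<'E'
from h import *
s=vision.camera("scene");go(.4727,-.232,.107,0)
E
```

```text
time: 23.37
position: [0.4578, 0.3391, 0.1006]
tool_rot: [1.0, -0.002, -0.003, 0.002]
ft_force: [-0.5, -0.9, -0.3]
grip_width: 0.0524
grip_force: 0.0
time: 24.03
position: [0.4597, 0.3426, 0.1042]
tool_rot: [1.0, -0.0, 0.0, -0.0]
ft_force: [0.2, -0.8, 3.3]
grip_width: 0.016
grip_force: 15.0
time: 24.62
position: [0.463, 0.3443, 0.2971]
tool_rot: [1.0, 0.0, 0.007, -0.003]
ft_force: [1.3, 0.3, 1.4]
grip_width: 0.0155
grip_force: 15.0
time: 25.28
position: [0.4666, 0.0487, 0.2894]
tool_rot: [1.0, -0.004, 0.0, 0.002]
ft_force: [0.2, 0.9, -0.2]
grip_width: 0.0159
grip_force: 15.0
time: 26.03
position: [0.4728, -0.2345, 0.2889]
tool_rot: [1.0, -0.002, -0.0, -0.001]
ft_force: [-0.0, 0.0, -0.5]
grip_width: 0.0154
grip_force: 15.0
rows [ 0.0014 -0.0013  0.6062] -0.0003 cur [ 0.4725 -0.2328  0.2888] yaw -0.002 t 26.0833 w 0.0151
```

```bash
python3 -m handwheel '[[0,0,0.1,0],[0,0,0.2,0],[0,0,0.3,0],[0,0,0.38,0],[0,0,0.44,0],[0,0,0.5,0],[0,0,0.55,0],[0,0,0.58,0],[0,0,0.605,0],[0,0,0.605,0]]'; python3 -m handwheel '[[0,0,0,0],[0,0,0,0],[0,0,0,0],[0,0,-0.15,0],[0,0,-0.3,0],[0,0,-0.45,0],[0,0,-0.605,0],[0,0,-0.605,0]]' 50;python3 -m handwheel '[[-0.099,-0.949,0,0],[-0.099,-0.949,0,0],[-0.099,-0.949,0,0],[-0.099,-0.949,0,0],[-0.099,-0.949,0,0],[-0.099,-0.949,0,0],[-0.099,-0.949,0,0],[-0.099,-0.949,0,0]]' 60; python3 -m handwheel '[[-0.099,-0.949,0,0],[-0.099,-0.949,0,0],[-0.099,-0.949,0,0],[-0.099,-0.949,0,0],[-0.099,-0.949,0,0],[-0.099,-0.949,0,0],[-0.099,-0.949,0,0],[-0.099,-0.949,0,0],[-0.099,-0.949,0,0]]';python3 - <<'E'
from h import *
s=vision.camera("scene");go(.413,.3375,.104,0)
E
```

```text
time: 26.92
position: [0.4725, -0.2314, 0.1072]
tool_rot: [1.0, 0.001, -0.001, -0.001]
ft_force: [0.8, 0.7, 0.6]
grip_width: 0.0155
grip_force: 15.0
time: 27.58
position: [0.4755, -0.235, 0.2969]
tool_rot: [1.0, -0.0, 0.005, 0.004]
ft_force: [0.3, -0.1, -0.1]
grip_width: 0.0434
grip_force: 0.0
time: 28.25
position: [0.4412, 0.0572, 0.2904]
tool_rot: [1.0, 0.003, -0.0, -0.002]
ft_force: [-0.2, -0.2, -0.3]
grip_width: 0.0525
grip_force: 0.0
time: 29.0
position: [0.4138, 0.3373, 0.29]
tool_rot: [1.0, 0.001, 0.001, 0.0]
ft_force: [-0.2, -0.3, -0.4]
grip_width: 0.0523
grip_force: 0.0
rows [-0.0029 -0.0054  0.6195] 0.0001 cur [0.4138 0.336  0.2898] yaw 0.001 t 29.05 w 0.0523
```

```bash
python3 -m handwheel '[[0,-0.002,0.1,0],[0,-0.002,0.2,0],[0,-0.002,0.3,0],[0,-0.002,0.4,0],[0,-0.002,0.5,0],[0,-0.002,0.56,0],[0,-0.002,0.62,0],[0,-0.002,0.62,0]]'; python3 -m handwheel '[[0,0,0,0],[0,0,0,0],[0,0,0,0],[0,0,0,0],[0,0,0,0],[0,0,0,0],[0,0,0,0],[0,0,0,0]]' 0 15; python3 -m handwheel '[[0,0,-0.1,0],[0,0,-0.2,0],[0,0,-0.3,0],[0,0,-0.4,0],[0,0,-0.5,0],[0,0,-0.62,0],[0,0,-0.62,0]]'; python3 -m handwheel '[[0.032,0.949,0,0],[0.032,0.949,0,0],[0.032,0.949,0,0],[0.032,0.949,0,0],[0.032,0.949,0,0],[0.032,0.949,0,0],[0.032,0.949,0,0],[0.032,0.949,0,0]]'; python3 -m handwheel '[[0.032,0.949,0,0],[0.032,0.949,0,0],[0.032,0.949,0,0],[0.032,0.949,0,0],[0.032,0.949,0,0],[0.032,0.949,0,0],[0.032,0.949,0,0],[0.032,0.949,0,0],[0.032,0.949,0,0]]';python3 - <<'E'
from h import *
c=cams();go(.433,-.2315,.107,0)
import cv2
a=cv2.resize(c["scene"]["frame"][100:240,200:340],None,fx=3.5,fy=3.5)
cv2.imwrite("pics/z7.png",a[:,:,::-1])
E
```

```text
time: 29.72
position: [0.4125, 0.3336, 0.1009]
tool_rot: [1.0, -0.002, -0.003, 0.002]
ft_force: [-0.6, -0.2, 0.2]
grip_width: 0.0526
grip_force: 0.0
time: 30.38
position: [0.4141, 0.3372, 0.1042]
tool_rot: [1.0, -0.0, 0.0, -0.0]
ft_force: [-1.4, -0.1, 3.8]
grip_width: 0.0157
grip_force: 15.0
time: 30.97
position: [0.4173, 0.3391, 0.2967]
tool_rot: [1.0, 0.0, 0.006, -0.003]
ft_force: [1.4, 0.5, 1.0]
grip_width: 0.0156
grip_force: 15.0
time: 31.63
position: [0.4238, 0.047, 0.2894]
tool_rot: [1.0, -0.004, 0.0, 0.001]
ft_force: [0.4, 1.2, -1.0]
grip_width: 0.0154
grip_force: 15.0
time: 32.38
position: [0.4328, -0.2335, 0.2889]
tool_rot: [1.0, -0.002, -0.0, -0.001]
ft_force: [-0.4, 1.4, 0.2]
grip_width: 0.0157
grip_force: 15.0
rows [0.0032 0.0031 0.6065] -0.0 cur [ 0.4323 -0.231   0.2889] yaw -0.0 t 32.4833 w 0.0154
```

View pics/z7.png

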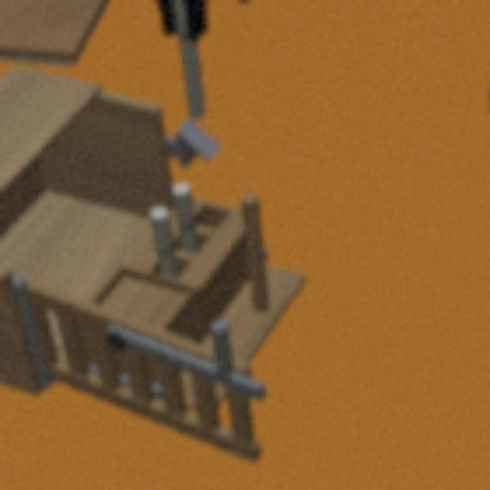

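Two markers now stand in pockets, and the third hangs at crop (195,110), above the last pocket.

```bash
python3 -m handwheel '[[0.002,0.002,0.1,0],[0.002,0.002,0.2,0],[0.002,0.002,0.3,0],[0.002,0.002,0.38,0],[0.002,0.002,0.44,0],[0.002,0.002,0.5,0],[0.002,0.002,0.55,0],[0.002,0.002,0.58,0],[0.002,0.002,0.605,0],[0.002,0.002,0.605,0]]'; python3 -m handwheel '[[0,0,0,0],[0,0,0,0],[0,0,0,0],[0,0,-0.15,0],[0,0,-0.3,0],[0,0,-0.45,0],[0,0,-0.605,0],[0,0,-0.605,0]]' 50
python3 - <<'E'
from h import *
c=cams();s,t=c["scene"],c["top"]
import cv2
# pots: grey blobs on orange (low saturation) near the old places
for k,r in c.items():
    hsv=cv2.cvtColor(r["frame"],cv2.COLOR_RGB2HSV);m=(hsv[...,1]<110).astype(np.uint8)
    n,L,st,ce=cv2.connectedComponentsWithStats(m)
    for i in range(1,n):
        if 60<st[i,4]<400:
            v=ce[i][::-1];print(k,v.round(1),st[i,:5],atz(r,v,.034 if k=="top" else .02))
E
```

```text
time: 33.32
position: [0.433, -0.2315, 0.1073]
tool_rot: [1.0, 0.001, -0.001, -0.001]
ft_force: [-0.2, 0.2, -1.2]
grip_width: 0.0156
grip_force: 15.0
time: 33.98
position: [0.4357, -0.235, 0.2965]
tool_rot: [1.0, -0.0, 0.005, 0.004]
ft_force: [0.2, -0.6, -0.6]
grip_width: 0.0426
grip_force: 0.0
top [173.  392.4] [366 167  53  11 210] [ 0.6717 -0.1382  0.034 ]
top [212.2 296.7] [292 207  10  11  83] [0.5437 0.1558 0.034 ]
top [224.1 428.8] [421 220  16   8  97] [ 0.5152 -0.2508  0.034 ]
top [248.5 300.4] [296 244  10  10  85] [0.434  0.1415 0.034 ]
top [365.4 268.7] [254 347  30  36 128] [0.0937 0.2253 0.034 ]
top [379. 279.] [263 361  32  38 212] [0.0558 0.1941 0.034 ]
top [378.8  98.8] [ 85 365  29  29 387] [0.0515 0.7124 0.034 ]
scene [184.8  42.1] [  0 136 126  76 299] [ 0.7906 -0.8858  0.02  ]
scene [188.1 148.6] [139 178  22  20 167] [ 0.6524 -0.5428  0.02  ]
scene [205.4 361.2] [357 199  10  14 111] [0.4313 0.1414 0.02  ]
scene [221.9 538.3] [527 207  23  29 363] [0.2705 0.6681 0.02  ]
scene [227.5 558. ] [546 212  25  30 383] [0.2701 0.7246 0.02  ]
scene [230.4 353. ] [348 224  11  14 123] [0.5423 0.1556 0.02  ]
```

One pot has been nudged, from (0.551,0.188) to (0.5435,0.156). I'll take it first.

```bash
python3 -m handwheel '[[0.18,-0.65,0,0],[0.18,-0.65,0,0],[0.18,-0.65,0,0],[0.18,-0.65,0,0],[0.18,-0.65,0,0],[0.18,-0.65,0,0],[0.18,-0.65,0,0]]' 75; python3 -m handwheel '[[0.187,-0.643,0.2,0],[0.187,-0.643,0.4,0],[0.187,-0.643,0.5,0],[0.187,-0.643,0.5,0],[0.187,-0.643,0.5,0],[0.187,-0.643,0.5,0],[0.187,-0.643,0.5,0],[0.187,-0.643,0.5,0],[0.187,-0.643,0.5,0]]' - 10
python3 - <<'E'
from h import *
go(.5435,.1556,.026,0)
E
```

```text
time: 34.67
position: [0.4867, -0.0362, 0.2886]
tool_rot: [1.0, 0.002, -0.001, -0.0]
ft_force: [-0.0, 0.0, -0.2]
grip_width: 0.0648
grip_force: 0.0
time: 35.42
position: [0.5435, 0.1533, 0.1393]
tool_rot: [1.0, -0.001, -0.001, 0.0]
ft_force: [0.1, -0.9, 0.5]
grip_width: 0.0652
grip_force: 0.0
rows [ 3.000e-04 -8.200e-03  3.776e-01] -0.0002 cur [0.5435 0.1533 0.1393] yaw -0.001 t 35.4167 w 0.0652
```

```bash
python3 -m handwheel '[[0,-0.004,0.1,0],[0,-0.004,0.2,0],[0,-0.004,0.28,0],[0,-0.004,0.34,0],[0,-0.004,0.375,0],[0,-0.004,0.375,0],[0,-0.004,0.375,0]]'; python3 -m handwheel '[[0,0,0,0],[0,0,0,0],[0,0,0,0],[0,0,0,0],[0,0,0,0],[0,0,0,0],[0,0,0,0],[0,0,0,0]]' 0 10; python3 -m handwheel '[[0,0,-0.1,0],[0,0,-0.2,0],[0,0,-0.3,0],[0,0,-0.45,0],[0,0,-0.6,0],[0,0,-0.7,0],[0,0,-0.7,0]]'; python3 -m handwheel '[[0.072,0.623,0,0],[0.072,0.623,0,0],[0.072,0.623,0,0],[0.072,0.623,0,0],[0.072,0.623,0,0],[0.072,0.623,0,0],[0.072,0.623,0,0]]'
python3 - <<'E'
from h import *
go(.587,-.218,.099,0)
E
```

```text
time: 36.0
position: [0.5445, 0.1548, 0.0282]
tool_rot: [1.0, -0.001, 0.001, 0.0]
ft_force: [-0.1, -0.1, 0.0]
grip_width: 0.0652
grip_force: 0.0
time: 36.67
position: [0.5438, 0.1561, 0.0274]
tool_rot: [1.0, -0.0, 0.0, -0.0]
ft_force: [-1.0, 0.1, 2.3]
grip_width: 0.0318
grip_force: 10.0
time: 37.25
position: [0.5484, 0.1567, 0.2451]
tool_rot: [1.0, -0.0, 0.008, -0.001]
ft_force: [1.7, 0.1, -0.5]
grip_width: 0.0316
grip_force: 10.0
time: 37.83
position: [0.5647, -0.0321, 0.2362]
tool_rot: [1.0, -0.002, -0.001, -0.0]
ft_force: [-0.0, 1.3, -1.1]
grip_width: 0.0317
grip_force: 10.0
rows [0.0771 0.62   0.4568] -0.0006 cur [ 0.5647 -0.0321  0.2362] yaw -0.004 t 37.8333 w 0.0317
```

```bash
python3 -m handwheel '[[0.074,0.622,0,0],[0.074,0.622,0,0],[0.074,0.622,0,0],[0.074,0.622,0,0],[0.074,0.622,0,0],[0.074,0.622,0,0],[0.074,0.622,0.15,0],[0.074,0.622,0.25,0],[0.074,0.622,0.33,0],[0.074,0.622,0.39,0],[0.074,0.622,0.43,0],[0.074,0.622,0.455,0],[0.074,0.622,0.455,0],[0.074,0.622,0.455,0]]'; python3 -m handwheel '[[0,0,0,0],[0,0,0,0],[0,0,0,0],[0,0,-0.1,0],[0,0,-0.2,0],[0,0,-0.35,0],[0,0,-0.5,0],[0,0,-0.5,0]]' 55;python3 -m handwheel '[[-0.22,-0.6,0,0],[-0.22,-0.6,0,0],[-0.22,-0.6,0,0],[-0.22,-0.6,0,0],[-0.22,-0.6,0,0],[-0.22,-0.6,0,0],[-0.22,-0.6,0,0]]' 75
python3 - <<'E'
from h import *
c=cams();s,t=c["scene"],c["top"]
import cv2
for k,r in c.items():
    hsv=cv2.cvtColor(r["frame"],cv2.COLOR_RGB2HSV);m=(hsv[...,1]<110).astype(np.uint8)
    n,L,st,ce=cv2.connectedComponentsWithStats(m)
    for i in range(1,n):
        v=ce[i][::-1]
        if 60<st[i,4]<400 and 195<v[0]<255 and 280<v[1]<445:
            print(k,v.round(1),st[i,:5],atz(r,v,.034 if k=="top" else .02))
go(.4335,.1415,.15,0)
a=cv2.resize(s["frame"][130:240,200:380],None,fx=4,fy=4)
cv2.imwrite("pics/z8.png",a[:,:,::-1])
E
```

```text
time: 39.0
position: [0.5878, -0.2168, 0.1011]
tool_rot: [1.0, 0.0, 0.0, 0.0]
ft_force: [0.5, -0.6, -0.2]
grip_width: 0.0317
grip_force: 10.0
time: 39.67
position: [0.5913, -0.2198, 0.2598]
tool_rot: [1.0, -0.0, 0.007, 0.004]
ft_force: [1.6, -1.4, 0.6]
grip_width: 0.048
grip_force: 0.0
time: 40.25
position: [0.5212, -0.0365, 0.2515]
tool_rot: [1.0, 0.001, 0.001, 0.0]
ft_force: [0.8, -1.5, 0.0]
grip_width: 0.0655
grip_force: 0.0
top [248.5 300.4] [296 244  10  10  85] [0.434  0.1415 0.034 ]
scene [205.4 361.2] [357 199  10  14 114] [0.4312 0.1413 0.02  ]
rows [-0.2975 -0.5998  0.3364] -0.0001 cur [ 0.5224 -0.0384  0.2514] yaw -0.001 t 40.35 w 0.065
```

View pics/z8.png

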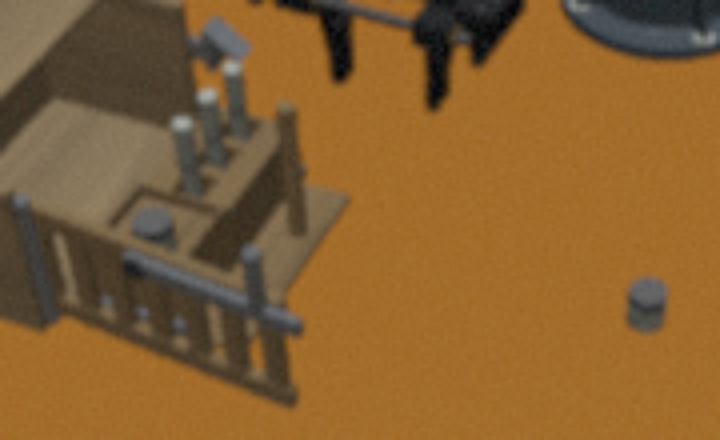

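The three markers are in their pockets and the first pot is in the bin (153,225). The second pot is unmoved at (648,303).

```bash
python3 -m handwheel '[[-0.297,-0.598,0.1,0],[-0.297,-0.598,0.2,0],[-0.297,-0.598,0.3,0],[-0.297,-0.598,0.4,0],[-0.297,-0.598,0.45,0],[-0.297,-0.598,0.45,0],[-0.297,-0.598,0.45,0],[-0.297,-0.598,0.55,0],[-0.297,-0.598,0.65,0],[-0.297,-0.598,0.71,0],[-0.297,-0.598,0.745,0],[-0.297,-0.598,0.745,0],[-0.297,-0.598,0.745,0]]'; python3 -m handwheel '[[0,0,0,0],[0,0,0,0],[0,0,0,0],[0,0,0,0],[0,0,0,0],[0,0,0,0],[0,0,0,0],[0,0,0,0]]' 0 10; python3 -m handwheel '[[0,0,-0.1,0],[0,0,-0.2,0],[0,0,-0.3,0],[0,0,-0.45,0],[0,0,-0.6,0],[0,0,-0.7,0],[0,0,-0.7,0]]'; python3 -m handwheel '[[0.202,0.629,0,0],[0.202,0.629,0,0],[0.202,0.629,0,0],[0.202,0.629,0,0],[0.202,0.629,0,0],[0.202,0.629,0,0],[0.202,0.629,0,0]]'
python3 - <<'E'
from h import *
go(.555,-.236,.101,0)
E
```

```text
time: 41.43
position: [0.4339, 0.1409, 0.0269]
tool_rot: [1.0, -0.001, 0.0, 0.0]
ft_force: [0.6, 0.9, 0.9]
grip_width: 0.0654
grip_force: 0.0
time: 42.1
position: [0.4325, 0.142, 0.0275]
tool_rot: [1.0, -0.0, 0.0, 0.0]
ft_force: [-0.1, -1.1, 4.6]
grip_width: 0.0317
grip_force: 10.0
time: 42.68
position: [0.4366, 0.1426, 0.2437]
tool_rot: [1.0, 0.0, 0.008, -0.001]
ft_force: [0.8, 1.0, -0.6]
grip_width: 0.0312
grip_force: 10.0
time: 43.27
position: [0.4928, -0.0482, 0.2362]
tool_rot: [1.0, -0.002, -0.001, -0.0]
ft_force: [-0.8, 0.4, -1.5]
grip_width: 0.032
grip_force: 10.0
rows [0.2106 0.6253 0.4499] -0.0006 cur [ 0.4928 -0.0482  0.2362] yaw -0.004 t 43.2667 w 0.032
```

```bash
python3 -m handwheel '[[0.207,0.627,0,0],[0.207,0.627,0,0],[0.207,0.627,0,0],[0.207,0.627,0,0],[0.207,0.627,0,0],[0.207,0.627,0,0],[0.207,0.627,0.15,0],[0.207,0.627,0.25,0],[0.207,0.627,0.33,0],[0.207,0.627,0.39,0],[0.207,0.627,0.43,0],[0.207,0.627,0.453,0],[0.207,0.627,0.453,0],[0.207,0.627,0.453,0]]'; python3 -m handwheel '[[0,0,0,0],[0,0,0,0],[0,0,0,0],[0,0,-0.1,0],[0,0,-0.2,0],[0,0,-0.35,0],[0,0,-0.5,0],[0,0,-0.5,0]]' 55;python3 -m handwheel '[[-0.287,-0.25,0,-0.253],[-0.287,-0.25,0,-0.253],[-0.287,-0.25,0,-0.253],[-0.287,-0.25,0,-0.253],[-0.287,-0.25,0,-0.253],[-0.287,-0.25,0,-0.253],[-0.287,-0.25,0,-0.253],[-0.287,-0.25,0,-0.253],[-0.287,-0.25,0,-0.253],[-0.287,-0.25,0,-0.253],[-0.287,-0.25,0,-0.253],[-0.287,-0.25,0,-0.253],[-0.287,-0.25,0,-0.253],[-0.287,-0.25,0,-0.253],[-0.287,-0.25,0,-0.253]]' 60 20
python3 - <<'E'
from h import *
c=cams();s,t=c["scene"],c["top"]
import cv2
go(.4697,-.1595,.121,1.59)
a=cv2.resize(s["frame"][110:240,200:320],None,fx=4,fy=4)
cv2.imwrite("pics/z9.png",a[:,:,::-1])
E
```

```text
time: 44.43
position: [0.5552, -0.2344, 0.1017]
tool_rot: [1.0, 0.0, 0.0, 0.0]
ft_force: [-0.2, -0.3, -0.1]
grip_width: 0.0318
grip_force: 10.0
time: 45.1
position: [0.5587, -0.2374, 0.2601]
tool_rot: [1.0, -0.0, 0.007, 0.004]
ft_force: [1.0, 0.5, 1.2]
grip_width: 0.0475
grip_force: 0.0
time: 46.35
position: [0.4689, -0.16, 0.2517]
tool_rot: [0.701, 0.713, 0.0, 0.001]
ft_force: [-0.6, 0.3, 0.3]
grip_width: 0.052
grip_force: 0.0
rows [0.0016 0.0026 0.4352] -0.0004 cur [ 0.4688 -0.1599  0.2515] yaw 1.587 t 46.45 w 0.0521
```

View pics/z9.png

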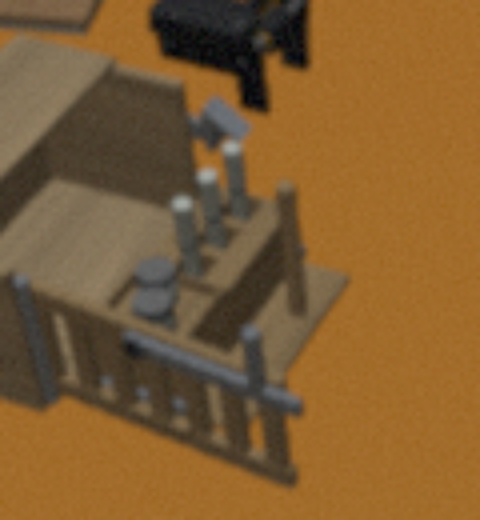

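Both pots are in the bin at (155,270) and (153,302), and the markers stand upright. Now to grip the handle and push the drawer home.

```bash
python3 -m handwheel '[[0.002,0.002,0.1,0],[0.002,0.002,0.2,0],[0.002,0.002,0.3,0],[0.002,0.002,0.37,0],[0.002,0.002,0.43,0],[0.002,0.002,0.43,0]]' 60;  python3 -m handwheel '[[0,0,0,0],[0,0,0,0],[0,0,0,0],[0,0,0,0],[0,0,0,0],[0,0,0,0],[0,0,0,0],[0,0,0,0],[0,0,0,0]]' 0 20; python3 -m handwheel '[[-0.015,0,0,0],[-0.045,0.001,0,0],[-0.08,0.002,0,0],[-0.12,0.003,0,0],[-0.16,0.004,0,0],[-0.2,0.004,0,0],[-0.24,0.005,0,0],[-0.28,0.006,0,0],[-0.32,0.007,0,0],[-0.36,0.008,0,0],[-0.4,0.009,0,0],[-0.44,0.01,0,0],[-0.48,0.011,0,0],[-0.52,0.012,0,0],[-0.55,0.012,0,0],[-0.575,0.013,0,0],[-0.59,0.013,0,0],[-0.6,0.013,0,0],[-0.605,0.013,0,0],[-0.605,0.013,0,0]]'
```

```text
time: 46.95
position: [0.4674, -0.1582, 0.1193]
tool_rot: [0.701, 0.713, -0.001, -0.003]
ft_force: [-0.3, -0.1, -0.3]
grip_width: 0.0521
grip_force: 0.0
time: 47.7
position: [0.4694, -0.1594, 0.1228]
tool_rot: [0.701, 0.714, -0.0, 0.0]
ft_force: [-0.7, -0.1, 6.9]
grip_width: 0.0152
grip_force: 20.0
time: 49.37
position: [0.4769, -0.3393, 0.1228]
tool_rot: [0.701, 0.713, 0.001, -0.001]
ft_force: [0.6, 4.2, 7.0]
grip_width: 0.0154
grip_force: 20.0
```

```bash
python3 -m handwheel '[[-0.01,0,0,0],[-0.015,0,0,0],[-0.015,0,0,0]]'; python3 -m handwheel '[[0,0,0,0],[0,0,0,0],[0,0,0,0],[0,0,-0.15,0],[0,0,-0.3,0],[0,0,-0.45,0],[0,0,-0.45,0]]' 60; python3 -c "
from h import *
go(.6556,-.076,.26,1.59)"
```

```text
time: 49.62
position: [0.4768, -0.3395, 0.1228]
tool_rot: [0.701, 0.713, 0.004, -0.004]
ft_force: [2.0, 12.5, 12.8]
grip_width: 0.0152
grip_force: 20.0
time: 50.2
position: [0.4793, -0.3485, 0.2639]
tool_rot: [0.701, 0.713, -0.0, 0.006]
ft_force: [0.5, -0.6, 0.7]
grip_width: 0.0501
grip_force: 0.0
rows [0.8979 0.6038 0.0094] -0.0002 cur [ 0.4793 -0.3485  0.2639] yaw 1.589 t 50.2 w 0.0501
```

```bash
python3 -m handwheel '[[0.9,0.604,0,0],[0.9,0.604,0,0],[0.9,0.604,0,0],[0.9,0.604,0,0],[0.9,0.604,0,0],[0.9,0.604,0,0],[0.9,0.604,0,0],[0.9,0.604,0,0],[0.9,0.604,0,0],[0.9,0.604,0,0],[0.9,0.604,0,0]]' 60
python3 - <<'E'
from h import *
c=cams();s,t=c["scene"],c["top"]
import cv2
go(.6556,-.076,.159,1.59)
print(proj(s,(.6556,-.0765,.185)),vision.look_for("scene","latch_stud"))
a=cv2.resize(s["frame"][110:240,190:300],None,fx=4,fy=4)
cv2.imwrite("pics/z10.png",a[:,:,::-1])
E
```

```text
time: 51.12
position: [0.6525, -0.0724, 0.2564]
tool_rot: [0.701, 0.714, -0.001, -0.0]
ft_force: [-0.0, 0.7, -0.3]
grip_width: 0.0522
grip_force: 0.0
rows [-0.009   0.0115  0.3262] -0.0004 cur [ 0.6522 -0.0733  0.2569] yaw 1.587 t 51.2167 w 0.0526
[193.  263.1] [{'point': [169.2, 219.0], 'conf': 0.68}, {'point': [203.4, 255.4], 'conf': 0.55}]
```

View pics/z10.png

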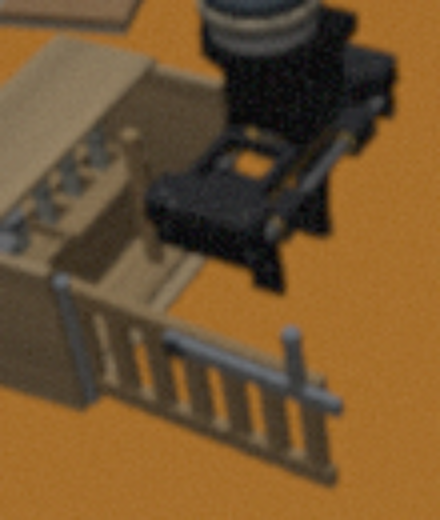

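The drawer is home: the handle top at crop (130,135) matches its original pixel. The stud top at (292,332) matches the projection. Next, grip the stud.

```bash
python3 -m handwheel '[[-0.009,0.009,0,0],[-0.009,0.009,0.1,0],[-0.009,0.009,0.2,0],[-0.009,0.009,0.27,0],[-0.009,0.009,0.325,0],[-0.009,0.009,0.325,0]]' 60;  python3 -m handwheel '[[0,0,0,0],[0,0,0,0],[0,0,0,0],[0,0,0,0],[0,0,0,0],[0,0,0,0],[0,0,0,0],[0,0,0,0],[0,0,0,0]]' 0 20; python3 -c "
from h import *
o=robot.get_obs();Rm=R.from_quat(o['tool_rot']).as_matrix();H=np.array([.637,-.29,0])
v=o['position']-H;v[2]=0;r=np.hypot(v[0],v[1]);b=np.arctan2(v[1],-v[0]);print(r,b,'phi',b+.0244)
for f in np.arange(.1,1.31,.1):
    a=b-f;q=r+(.2205-r)*f/1.3
    d=Rm.T@(q*np.array([-np.cos(a),np.sin(a),0])-v)/.3;print(round(f,2),d.round(3),round(-f/6.283,3))
"
```

```text
time: 51.77
position: [0.6528, -0.0751, 0.1557]
tool_rot: [0.701, 0.713, -0.002, -0.004]
ft_force: [-1.1, -0.2, -0.1]
grip_width: 0.0523
grip_force: 0.0
time: 52.52
position: [0.6559, -0.0745, 0.1603]
tool_rot: [0.701, 0.714, 0.0, 0.0]
ft_force: [0.8, 0.2, 2.6]
grip_width: 0.013
grip_force: 20.0
0.21633374748718015 1.658215989156254 phi 1.682615989156254
0.1 [ 0.005 -0.072 -0.   ] -0.016
0.2 [ 0.003 -0.144 -0.   ] -0.032
0.3 [-0.006 -0.216 -0.   ] -0.048
0.4 [-0.023 -0.286 -0.   ] -0.064
0.5 [-0.046 -0.355 -0.   ] -0.08
0.6 [-0.077 -0.421 -0.   ] -0.095
0.7 [-0.113 -0.484 -0.   ] -0.111
0.8 [-0.156 -0.543 -0.   ] -0.127
0.9 [-0.205 -0.597 -0.   ] -0.143
1.0 [-0.259 -0.647 -0.   ] -0.159
1.1 [-0.317 -0.691 -0.   ] -0.175
1.2 [-0.38  -0.728 -0.   ] -0.191
1.3 [-0.447 -0.76  -0.   ] -0.207
```

```bash
python3 -m handwheel '[[0.003,-0.036,0,-0.008],[0.005,-0.072,0,-0.016],[0.003,-0.144,0,-0.032],[-0.006,-0.216,0,-0.048],[-0.023,-0.286,0,-0.064],[-0.046,-0.355,0,-0.08],[-0.077,-0.421,0,-0.095],[-0.113,-0.484,0,-0.111],[-0.156,-0.543,0,-0.127],[-0.205,-0.597,0,-0.143],[-0.259,-0.647,0,-0.159],[-0.317,-0.691,0,-0.175],[-0.38,-0.728,0,-0.191],[-0.447,-0.76,0,-0.207],[-0.447,-0.76,0,-0.207]]'; python3 -c "
from h import *
o=robot.get_obs();Rm=R.from_quat(o['tool_rot']).as_matrix();p=o['position']
go(*p)
for n,(x,y,z) in dict(lift=(.4369,-.2334,.187),a=(.4322,-.2537,.187),b=(.4296,-.2743,.187),c=(.4285,-.2955,.187),c2=(.4285,-.299,.187),down=(.4144,-.2965,.1585)).items(): print(n,(Rm.T@(np.array([x,y,z])-p)/.3).round(3))
"
```

```text
time: 53.77
position: [0.4265, -0.2143, 0.1601]
tool_rot: [0.125, 0.992, 0.0, -0.003]
ft_force: [-5.1, 2.6, 8.6]
grip_width: 0.0133
grip_force: 20.0
rows [0. 0. 0.] 0 cur [ 0.4265 -0.2143  0.1601] yaw 2.891 t 53.7667 w 0.0133
lift [-0.049 -0.053 -0.09 ]
a [-0.051 -0.122 -0.09 ]
b [-0.059 -0.191 -0.09 ]
c [-0.073 -0.261 -0.09 ]
c2 [-0.076 -0.272 -0.09 ]
down [-0.029 -0.275  0.005]
```

```bash
python3 -m handwheel '[[-0.015,-0.005,-0.03,0],[-0.03,-0.01,-0.06,0],[-0.045,-0.012,-0.09,0],[-0.045,-0.012,-0.09,0],[-0.049,-0.053,-0.09,-0.01],[-0.05,-0.088,-0.09,-0.018],[-0.051,-0.122,-0.09,-0.026],[-0.055,-0.157,-0.09,-0.033],[-0.059,-0.191,-0.09,-0.04],[-0.066,-0.226,-0.09,-0.043],[-0.073,-0.261,-0.09,-0.043],[-0.077,-0.275,-0.09,-0.043],[-0.077,-0.275,-0.09,-0.043]]'
```

```text
time: 54.85
position: [0.4254, -0.2974, 0.1862]
tool_rot: [-0.011, 1.0, 0.002, -0.007]
ft_force: [-16.5, 0.8, 11.3]
grip_width: 0.0133
grip_force: 20.0
```

```bash
python3 -m handwheel '[[0.01,0,0.03,0],[0.03,0,0.06,0],[0.045,0,0.092,0],[0.045,0,0.092,0]]'; python3 -m handwheel '[[0,0,0,0],[0,0,0,0],[0,0,0,0],[0,0,0,0],[0,0,0,0],[0,0,-0.1,0],[0,0,-0.2,0],[0,0,-0.4,0],[0,0,-0.4,0]]' 60;python3 -m handwheel '[[-0.2,-0.6,0,0],[-0.2,-0.6,0,0],[-0.2,-0.6,0,0],[-0.2,-0.6,0,0],[-0.2,-0.6,0,0],[-0.2,-0.6,0,0],[-0.2,-0.6,0,0]]'
```

```text
time: 55.18
position: [0.4161, -0.2983, 0.1587]
tool_rot: [-0.009, 1.0, 0.001, -0.002]
ft_force: [-5.9, -0.6, 2.4]
grip_width: 0.0133
grip_force: 20.0
time: 55.93
position: [0.4202, -0.3001, 0.2835]
tool_rot: [-0.009, 1.0, -0.003, 0.002]
ft_force: [0.5, -0.7, 0.4]
grip_width: 0.0517
grip_force: 0.0
time: 56.52
position: [0.4817, -0.4783, 0.278]
tool_rot: [-0.009, 1.0, 0.001, -0.0]
ft_force: [-0.5, 0.2, -0.4]
grip_width: 0.0527
grip_force: 0.0
```

```bash
python3 - <<'E'
from h import *
import cv2
c=cams()
a=c["top"]["frame"][175:280,430:500];b=c["scene"]["frame"][90:215,180:280]
a=cv2.resize(a,None,fx=5.6,fy=5.6);b=cv2.resize(b,None,fx=4.7,fy=4.7)[:588]
cv2.imwrite("pics/z11.png",np.hstack([a,b])[:,:800,::-1])
E
python3 -c "
import cv2;a=cv2.imread('pics/z11.png');print(a.shape)"
```

```text
(588, 800, 3)
```

View pics/z11.png

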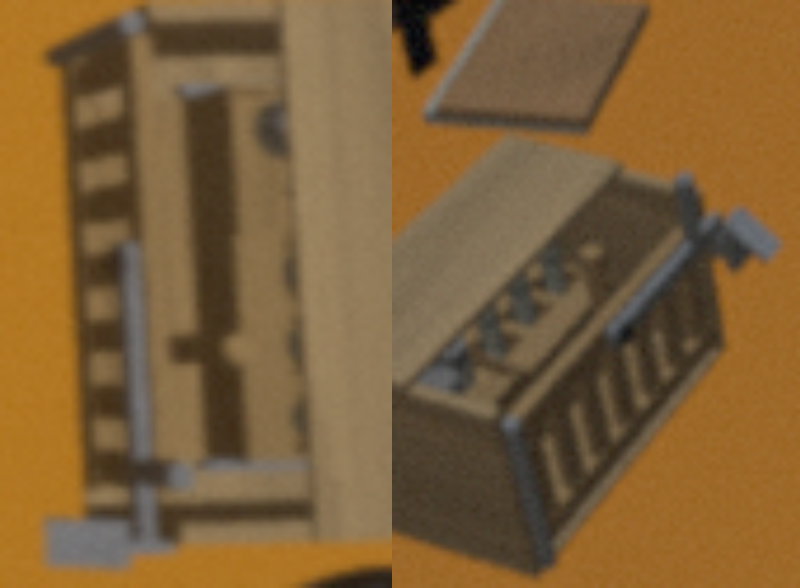

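The gate is shut, with the bar level and its nose behind the keeper (145,540). The drawer is home, with the markers and pots under the roof.

```bash
python3 -c "
from rig import job
print(job.hand_in())"
```

```text
the job is handed in; nothing more can be done
None
```

The job is handed in: all three markers stand in their own pockets, both paint pots are in the bin, the drawer is home, and the gate is shut with the bar behind its keeper; one mistyped move tugged the gripper off the handle at the drawer's stop, with no damage seen in the pictures, though I didn't read the peak force.

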